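# Check a board's edge with a straightedge

## Robot

A 7-joint arm with a two-finger parallel gripper is mounted at the origin on a cart in front of the work surface, level with it; the furniture and walls round the work are solid. World frame = base frame: x ahead of the robot, y to its left, z up, the work surface at z = 0. Lengths are in mm, angles in rad, forces in N, time in s.
With the tool pointing down it reaches from about 400 to 875 mm from the base axis. Payload 6.5 kg.
Tool frame: the origin (TCP) lies midway between the tips of the shut fingers; the grasp point (between the pads) lies 19 mm behind it; z points along the fingers, x is the direction in which the jaws open and shut, and the axes are right-handed (so a half turn about z gives the same grasp; the last joint's range is limited). The gripper opens to 88 mm and grips with 3 to 60 N. Pads are 18 mm wide; open, the fingers measure 123 mm over their backs; the gripper's body (75 mm by 187 mm) begins 45 mm behind the grasp point.
Start: joints at [1.176, 0.536, -0.004, 1.538, 0.003, 1.067, -0.071], TCP at [209.886, -615.173, 238.716] pointing down, gripper open.
Joint ranges: [-2.7, 2.7], [-0.37, 2.16], [-1.27, 1.26], [0.24, 2.4], [-1.31, 4.45], [0.19, 1.91], [-2.76, 2.76]. Speed limits (rad/s): [2.39, 2.39, 3.14, 3.14, 3.14, 3.14, 3.14].

## Interface

Orientations are given as a unit quaternion [x, y, z, w].
In Python, from plant import sense, capture, get_calibration, job_done gives the robot as it stands.
- The arm moves only by the tool jog_arm, never from a script. Its argument "steps" is one flat list of numbers, 5 for each row, row after row: the shift along the world's x, y, z in cm, then the turn about the world's z in degrees, then the gripper's target within -1 to 1 (fully open at 1, half-way at 0, shut at -1). In form: [x, y, z, roll, claw, x, y, z, roll, claw, ...]. A call has 1 to 12 rows; each row shifts and turns the commanded pose from where the row before left it; what a row does not reach is not made up. A row lasts 1/8 s, in which the tool goes at most 62.5 mm and 10.7 degrees, less where a joint would pass 70% of its speed; a pose out of reach is approached as far as the arm can. A call is refused whole if a number of a shift passes 6.25 or a number of a turn 10.7, either way. A call with a gripper value outside its range is refused whole. The fingers move at their own pace and stop on an object; the grip force is fixed at half the most. Time passes only in rows, so rows that do not move let the fingers close. It gives the time, the measured TCP pose, the force and the opening at its end, in the units of the state.
- sense(): the state, without advancing time (a new reading comes with each control period).
- capture(name): name is "side" or "top"; returns the picture (480x640x3 uint8, red, green, blue); there is no depth.
- get_calibration(name): a dict with "intrinsics" (3x3 intrinsics, pixels), "world_from_camera" (4x4, takes a point from camera to world coordinates). Camera axes: x right, y down, z forward; pixel columns grow to the right and rows downward; lengths in mm; the calibration is good to about 2 mm. A picture is of the moment at which its call begins. get_calibration takes no time and is no camera call.
- job_done(): hands the job in, once; it reports no verdict.
The state is a dict: "t": time; "qpos": joint angles; "joint_vel": joint speeds; "joint_torque": joint torques, N m; "position": TCP position; "tcp_rot": TCP orientation; "contact_force": force on the tool from outside, world axes, zero at the start; "ft_torque": the same for the moment, N m; "width": finger opening in mm.
Only numpy, scipy, OpenCV 4.12 (cv2) and the standard library are available. Lean on these libraries where they do the work, as an engineer would, in place of code of your own. Each camera call takes 0.05 s, during which the arm holds its last target. There are 200 camera calls.

## Task

To check whether the serving board's edge is still true, take the wooden straightedge out of its rack, put it down flat on the worktop with its grip rib on top and let go of it. Then pick it up again and lay it, rib still on top, flat on the worktop and flush against the long edge of the serving board that faces the robot, the straightedge centred on that edge. Leave the dish of greens standing where it is on the board.

Things in the scene. Friction and masses are not known exactly. Their poses are not given: they have to be found in the camera images.
- straightedge: wooden straightedge, 110 g: flat blade 190 x 60 x 10 mm with a darker grip rib (110 long, 16 wide, 20 mm proud) along the middle of one face. Origin: blade's centre. x: along its length; y: out of the face with the rib (rib from y = 5 to 25 mm); z: across the 60 mm width. Starts on a long edge in the rack, z up, rib towards the robot
- rack: wooden rack, fixed to the worktop: base 190 x 80 x 10 mm with four 10 mm dowels that rise 35 mm above the base, in two pairs 77 mm either side of the middle; a 13 mm slot between the dowels of a pair holds the straightedge. Origin: centre of the underside; x: along the slot; z up
- board: dark thin wooden serving board, 226 x 181 x 8 mm, lying fixed on the worktop. Origin: centre of the underside; x: along its 226 mm length; y: towards the long edge that faces the robot; z up
- board_edge (a point): middle of the long edge of the board that faces the robot, at half the board's thickness (y = 90.5 mm from the board's centre); axes as the board's
- dish: white square dish of greens, 95 x 87 x 46 mm, standing loose on the far part of the board. Origin: centre of its underside; z up
There are look-alikes about, which are no part of the job. Leave any yellow look-alike of the straightedge alone.

How it is judged:
By the outcome, as a careful person would: the job done as asked, in the order asked, and still so for the second after the job is handed in, with the robot touching nothing.
It also fails if it takes over 58 s, if anything falls off the work surface, if the arm or the gripper's body presses on something with over 40 N, if the wrist force passes 120 N, or if a joint passes its speed limit or range.

## Working session

There is one attempt and no reset: what is moved stays moved. The work goes in short steps, Python scripts to look and compute and a tool call to move; the robot and the scene stay as the last step left them, time stands still between calls to the robot, and variables do not carry over. Pictures are saved under pics/ and viewed, about 8 in all and at most 12, crops included, and the job is handed in when it is done.

Besides the shell and the picture viewer there is one more tool, called after "Request:" as name(argument=value, ...) on one line, values as JSON. jog_arm: Moves the arm, as the interface text tells. Its arguments: {"type":"object","properties":{"steps":{"type":"array"}},"required":["steps"]}

```bash
mkdir -p pics; ls; cat > h.py <<'E'
import numpy as np, cv2
from plant import sense, capture, get_calibration, job_done
def snap(cam,name,crop=None,scale=1):
    im=capture(cam)[:,:,::-1].copy(); cv2.imwrite(f'pics/{name}_full.png',im)
    if crop: x0,y0,x1,y1=crop; im=im[y0:y1,x0:x1]
    if scale!=1: im=cv2.resize(im,None,fx=scale,fy=scale,interpolation=cv2.INTER_CUBIC)
    cv2.imwrite(f'pics/{name}.png',im)
def px2w(cam,uv,z):
    c=get_calibration(cam);K=np.array(c['intrinsics']);T=np.array(c['world_from_camera'])
    d=T[:3,:3]@np.linalg.solve(K,[uv[0],uv[1],1.]);o=T[:3,3]
    return o+d*(z-o[2])/d[2]
def w2px(cam,p):
    c=get_calibration(cam);K=np.array(c['intrinsics']);T=np.array(c['world_from_camera'])
    q=K@(T[:3,:3].T@(np.array(p,float)-T[:3,3]));return q[:2]/q[2]
E
python3 - <<'E'
from h import *
snap('top','t0');snap('side','s0')
for c in('top','side'):print(get_calibration(c))
print(sense())
E
```

```text
pics
{'intrinsics': array([[482.76157368,   0.        , 314.2686374 ],
       [  0.        , 482.76157368, 245.45139442],
       [  0.        ,   0.        ,   1.        ]]), 'world_from_camera': array([[ 1.67518883e-02, -9.94954037e-01,  9.89233953e-02,
         4.63932857e+02],
       [-9.99745986e-01, -1.81597597e-02, -1.33486434e-02,
         2.91063336e+02],
       [ 1.50777117e-02, -9.86746524e-02, -9.95005515e-01,
         1.13436230e+03],
       [ 0.00000000e+00,  0.00000000e+00,  0.00000000e+00,
         1.00000000e+00]])}
{'intrinsics': array([[510.02900829,   0.        , 319.98114284],
       [  0.        , 510.02900829, 239.22349839],
       [  0.        ,   0.        ,   1.        ]]), 'world_from_camera': array([[-8.12234610e-01, -3.97045239e-01,  4.27352333e-01,
         6.34873984e+01],
       [-5.82896552e-01,  5.24171201e-01, -6.20867265e-01,
         1.02367885e+03],
       [ 2.25066060e-02, -7.53392083e-01, -6.57186292e-01,
         8.27590575e+02],
       [ 0.00000000e+00,  0.00000000e+00,  0.00000000e+00,
         1.00000000e+00]])}
{'t': 0.1, 'qpos': array([ 1.17581563,  0.53707554, -0.00443527,  1.53875946,  0.00259127,
        1.06730994, -0.07121954]), 'joint_vel': array([ 6.69766259e-04, -2.69622130e-03,  1.01225802e-04, -3.32113580e-04,
       -1.05780000e-03,  8.13283906e-04, -3.80015548e-05]), 'joint_torque': array([ 3.13337739e-03, -5.72072124e+01,  9.94134061e-01, -2.52228123e+01,
       -5.61729586e-02,  1.33984006e-02,  3.25092162e-05]), 'position': array([ 209.68787898, -614.6652518 ,  237.9421532 ]), 'tcp_rot': array([ 8.13305327e-01, -5.81836615e-01, -6.58955452e-04, -4.04628526e-04]), 'contact_force': array([-0.04980106, -1.18310543,  0.00503688]), 'ft_torque': array([0.00077558, 0.03507833, 0.00560906]), 'width': 87.77551902896163}
```

View pics/t0.png

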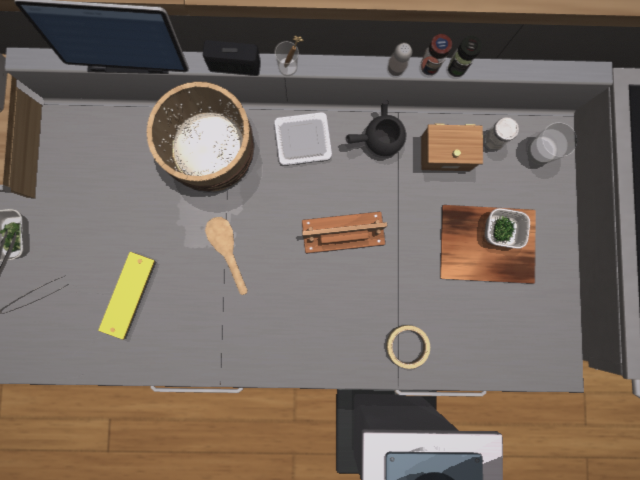

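View pics/s0.png

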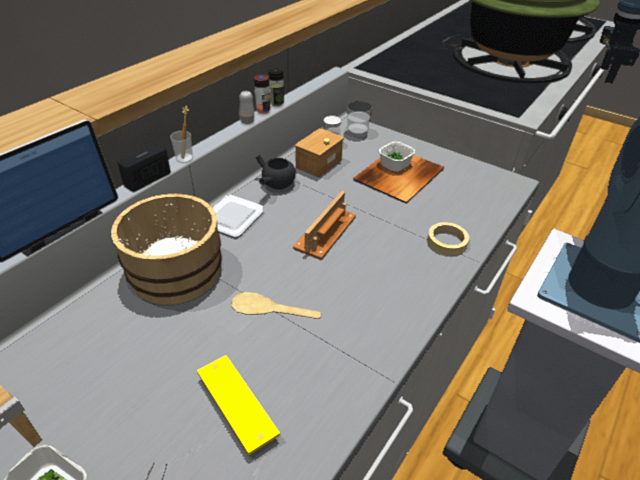

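The top view shows the rack with the straightedge at about (343,232), the board at about (488,244) and the dish at (508,229). I'll enlarge both.

```bash
python3 - <<'E'
from h import *
im=cv2.imread('pics/t0_full.png')
a=cv2.resize(im[200:265,290:400],None,fx=7,fy=7,interpolation=cv2.INTER_CUBIC)[:, :770]
b=cv2.resize(im[195:295,430:545],None,fx=6,fy=6,interpolation=cv2.INTER_CUBIC)
cv2.imwrite('pics/a.png',a);cv2.imwrite('pics/b.png',b)
E
```

```text
(no output)
```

View pics/a.png

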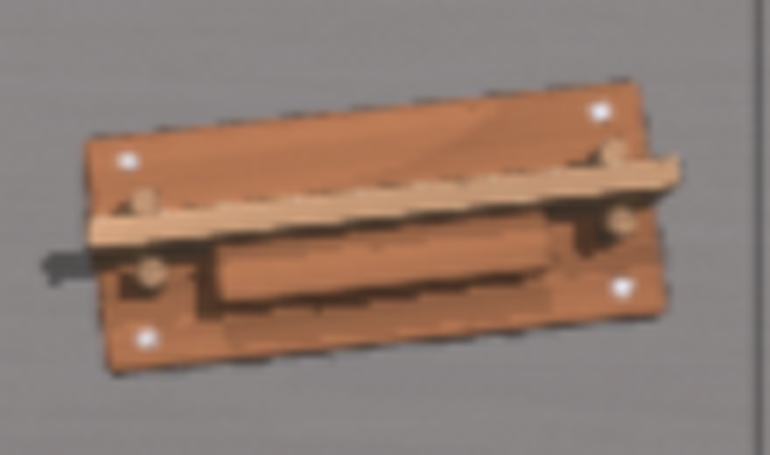

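View pics/b.png

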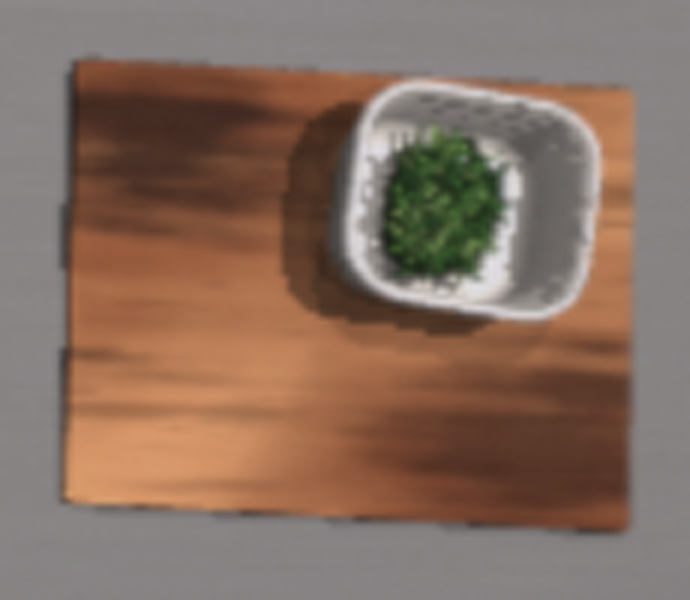

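```bash
python3 - <<'E'
from h import *
A=lambda x,y:(290+(x+.5)/7-.5,200+(y+.5)/7-.5)
B=lambda x,y:(430+(x+.5)/6-.5,195+(y+.5)/6-.5)
def show(n,pts,z):
    P=np.array([px2w('top',p,z)[:2] for p in pts]);print(n,P.round(1).tolist(),'c',P.mean(0).round(1),'L',np.linalg.norm(P-np.roll(P,-1,0),axis=1).round(1))
    return P
P=show('rack',[A(87,142),A(636,83),A(664,314),A(112,373)],10)
print('rack edge angs',[np.degrees(np.arctan2(*(b-a)[[0,1]])) for a,b in((P[0],P[1]),(P[3],P[2]))])
P=show('bladetop',[A(88,222),A(682,155),A(680,187),A(90,248)],70)
print([np.degrees(np.arctan2(*(b-a)[[0,1]])) for a,b in((P[0],P[1]),(P[3],P[2]))])
P=show('board',[B(75,60),B(635,88),B(628,530),B(65,502)],8)
print([np.degrees(np.arctan2(*(b-a)[[0,1]])) for a,b in((P[0],P[1]),(P[3],P[2]))], 'edge mid',(P[2]+P[3])/2)
show('dish rim',[B(370,80),B(600,100),B(585,320),B(350,290)],54)
for n,p in(('ring',(409,347)),('teapot',(386,135)),('box',(452,146))):print(n,px2w('top',p,10).round())
from scipy.spatial.transform import Rotation as R
s=sense();print(s['position'],R.from_quat(s['tcp_rot']).as_matrix().round(3).tolist())
E
```

```text
rack [[635.7, 305.8], [659.3, 121.1], [581.1, 111.4], [558.0, 296.0]] c [608.5 208.6] L [186.3  78.8 186.1  78.3]
rack edge angs [np.float64(172.70997356410783), np.float64(172.84513154619418)]
bladetop [[600.9, 304.2], [625.9, 115.4], [615.6, 116.0], [592.6, 303.5]] c [608.8 209.8] L [190.5  10.3 188.9   8.3]
[np.float64(172.44112977058708), np.float64(172.98931406876798)]
board [[679.0, -25.9], [672.1, -248.7], [497.1, -240.9], [504.2, -20.3]] c [ 588.1 -133.9] L [222.9 175.1 220.7 174.8]
[np.float64(-178.22721678022694), np.float64(-178.15255510462592)] edge mid [ 500.68043507 -130.61282347]
dish rim [[664.7, -125.4], [658.7, -213.1], [574.5, -205.1], [584.3, -116.2]] c [ 620.5 -165. ] L [88.  84.5 89.4 80.9]
ring [345.  54.  10.]
teapot [845. 108.  10.]
box [822. -51.  10.]
[ 209.68787898 -614.6652518   237.9421532 ] [[0.323, -0.946, -0.001], [-0.946, -0.323, 0.001], [-0.002, 0.0, -1.0]]
```

The rack's slot runs 7.2° off −y, and the blade's centre is at about (609,210). The board's near edge has its midpoint at about (498,−131), tilted −1.8°. Sizes come within 2% of those given. I'll move above the rack.

Request:
jog_arm(steps=[2.4, 5, 0, 5, 1, 2.4, 5, 0, 5, 1, 2.4, 5, 0, 5, 1, 2.4, 5, 0, 5, 1, 2.4, 5, 0, 5, 1, 2.4, 5, 0, 5, 1, 2.4, 5, 0, 5, 1, 2.4, 5, 0, 5, 1, 2.4, 5, 0, 5, 1, 2.4, 5, 0, 5, 1, 2.4, 5, 0, 5, 1, 2.4, 5, 0, 5, 1])

```text
t: 1.6
position: [498.2, -13.7, 238.6]
tcp_rot: [0.995, -0.096, -0.0, 0.0]
contact_force: [1.0, 0.3, 0.4]
width: 88.1
```

Request:
jog_arm(steps=[1.7, 3.7, 0, 3, 1, 1.7, 3.7, 0, 3, 1, 1.7, 3.7, 0, 3, 1, 1.7, 3.7, 0, 3, 1, 1.7, 3.7, -2, 3, 1, 1.7, 3.7, -3, 3, 1, 0, 0, -5, 0, 1, 0, 0, -3, 0, 1, 0, 0, 0, 0, 1])

```text
t: 2.72
position: [597.9, 205.9, 106.1]
tcp_rot: [0.998, 0.06, -0.003, 0.001]
contact_force: [-0.5, -0.0, -0.2]
width: 87.9
```

```bash
python3 - <<'E'
from h import *
s=sense();p=s['position'];print(p,s['tcp_rot'],s['qpos'],np.degrees(2*np.arctan2(s['tcp_rot'][1],s['tcp_rot'][0])))
snap('side','s1',(250,140,410,280),5)
print(w2px('side',p),w2px('side',[608.7,209.5,70]))
E
```

```text
[597.91041099 205.8944766  106.05147125] [ 9.98207670e-01  5.97790109e-02 -2.67445791e-03  8.74089079e-04] [-0.04934251  0.72917597 -0.51489121  1.64910682  0.43677289  0.88619118
 -0.61798997] 6.854283678606362
[331.09248938 198.2430777 ] [326.04135761 209.32384677]
```

View pics/s1.png

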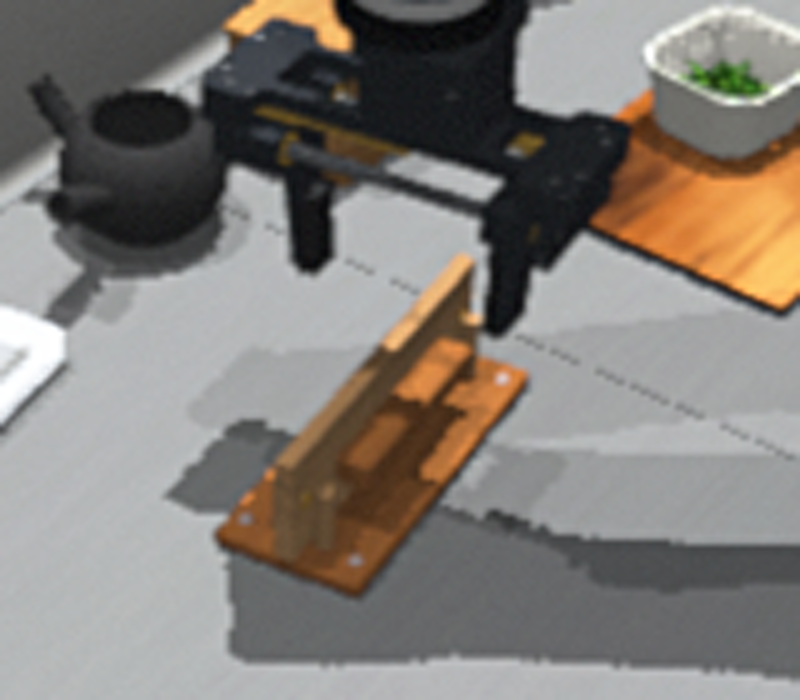

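The open fingers straddle the blade with the rib between them. I'll descend and grip across the rib and blade.

Request:
jog_arm(steps=[0.1, 0.2, -3, 0.3, 1, 0, 0, -2.5, 0, 1, 0, 0, -1.7, 0, 1, 0, 0, -1, 0, 1, 0, 0, 0, 0, 0, 0, 0, 0, 0, -0.5, 0, 0, 0, 0, -1, 0, 0, 0, 0, -1, 0, 0, 0, 0, -1, 0, 0, 0, 0, -1])

```text
t: 4.03
position: [599.6, 208.6, 26.5]
tcp_rot: [0.998, 0.062, -0.001, 0.0]
contact_force: [-11.9, -1.3, 8.5]
width: 30.0
```

Request:
jog_arm(steps=[-0.1, 0, 0, 0, -1, 0, 0, 1, 0, -1, 0, 0, 2, 0, -1, 0, 0, 3, 0, -1, 0, 0, 3, 0, -1, 0, 0, 2, 0, -1, 0, 0, 0, 0, -1])

```text
t: 4.9
position: [601.1, 209.3, 138.8]
tcp_rot: [0.998, 0.062, 0.002, -0.0]
contact_force: [0.5, 0.5, -1.6]
width: 29.9
```

```bash
python3 - <<'E'
from h import *
s=sense();print(s['position'],s['contact_force'],s['width'])
snap('side','s2',(250,110,410,250),5)
E
```

```text
[601.07026605 209.30868179 138.82493722] [ 0.53720444  0.51759523 -1.60064223] 29.886587475628414
```

View pics/s2.png

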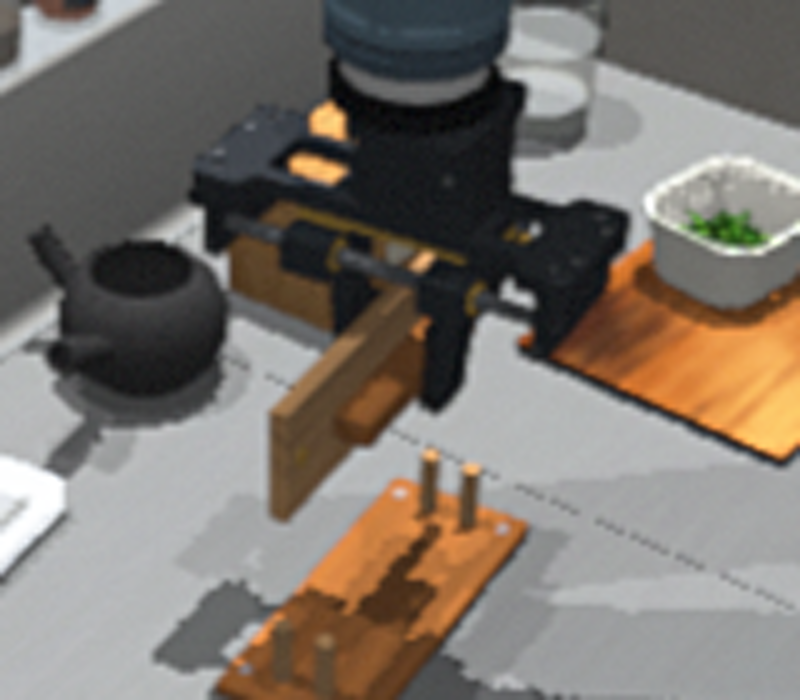

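The straightedge is held level, rib towards the robot. I'll carry it to clear worktop near (440,130) and lower to contact.

Request:
jog_arm(steps=[-2.5, -1.2, 0, -1.5, -1, -3.5, -2, 0, -1.5, -1, -4, -2, 0, -1.5, -1, -3.5, -1.7, 0, -1.5, -1, -2, -1, -2, -1.5, -1, -0.6, 0, -3, -1.5, -1, 0, 0, -3, 0, -1, 0, 0, -2, 0, -1, 0, 0, -1.5, 0, -1, 0, 0, 0, 0, -1])

```text
t: 6.2
position: [437.9, 129.6, 20.6]
tcp_rot: [1.0, -0.016, -0.001, 0.0]
contact_force: [-0.3, -0.1, -1.2]
width: 29.6
```

Request:
jog_arm(steps=[0, 0, -0.2, 0, -1, 0, 0, -0.2, 0, -1, 0, 0, 0, 0, -1])

```text
t: 6.58
position: [439.1, 129.8, 18.0]
tcp_rot: [1.0, -0.016, 0.0, -0.0]
contact_force: [0.4, 0.9, -1.7]
width: 29.6
```

Request:
jog_arm(steps=[0, 0, -0.1, 0, -1, 0, 0, -0.1, 0, -1, 0, 0, 0, 0, -1])

```text
t: 6.95
position: [439.1, 129.9, 16.3]
tcp_rot: [1.0, -0.016, 0.0, 0.0]
contact_force: [-2.3, -0.9, 9.3]
width: 30.0
```

Contact at 9 N with the blade standing. Next I open a little while advancing, so the rib-side finger tips the blade away from the robot onto the far finger.

Request:
jog_arm(steps=[0.2, 0, 0, 0, -0.23, 0.5, 0, 0, 0, -0.1, 0.6, 0, 0, 0, 0, 0.5, 0, 0, 0, 0.1, 0.3, 0, 0, 0, 0.14, 0, 0, 0, 0, 0.14, 0, 0, 0, 0, 0.14])

```text
t: 7.82
position: [460.0, 129.9, 15.7]
tcp_rot: [1.0, -0.016, 0.0, -0.0]
contact_force: [0.4, -0.4, 0.0]
width: 49.9
```

```bash
python3 - <<'E'
from h import *
s=sense();print(s['position'],s['contact_force'],s['width'])
u=w2px('side',s['position']).astype(int);print(u)
snap('side','s3',(u[0]-70,u[1]-50,u[0]+70,u[1]+55),5)
E
```

```text
[459.96168732 129.87729639  15.74256028] [ 0.42170352 -0.39370595  0.0376575 ] 49.90693608819776
[393 233]
```

View pics/s3.png

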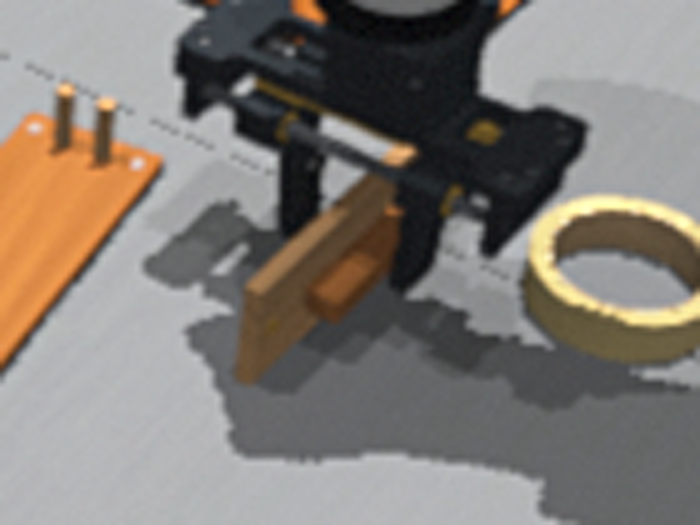

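The view shows the far finger at about (300,180) and the rib finger at (415,240). The blade slid rather than tipped and leans slightly robot-ward on the rib finger, as pad friction on the rib resists tipping. I'll regrip, move back for room, reopen with the rib finger kept in contact, then push up and forward quickly.

Request:
jog_arm(steps=[0, 0, 0, 0, -0.2, 0, 0, 0, 0, -1, 0, 0, 0, 0, -1, 0, 0, 0, 0, -1, 0, 0, 0.5, 0, -1, -2, 0, 0, 0, -1, -2.5, 0, 0, 0, -1, 0, 0, 0, 0, -1, 0, 0, -0.3, 0, -1, 0, 0, -0.2, 0, -1, 0, 0, 0, 0, -1])

```text
t: 9.25
position: [415.7, 129.9, 15.7]
tcp_rot: [1.0, -0.016, 0.0, -0.0]
contact_force: [-0.3, 0.5, -0.4]
width: 29.4
```

Request:
jog_arm(steps=[0, 0, -0.05, 0, -1, 0, 0, 0, 0, -1])

```text
t: 9.5
position: [415.7, 129.9, 15.6]
tcp_rot: [1.0, -0.016, 0.001, -0.0]
contact_force: [-0.5, -0.5, 7.1]
width: 29.6
```

Request:
jog_arm(steps=[0.25, 0, 0, 0, -0.22, 0.22, 0, 0, 0, -0.12, 0.22, 0, 0, 0, -0.02, 0.22, 0, 0, 0, 0.08, 0.22, 0, 0, 0, 0.18, 0.22, 0, 0, 0, 0.28, 0.2, 0, 0, 0, 0.36, 3, 0, 1.4, 0, 0.36, 0, 0, 0, 0, 0.36, 0, 0, 0, 0, 0.36])

```text
t: 10.75
position: [459.4, 129.6, 28.8]
tcp_rot: [1.0, -0.016, -0.001, 0.0]
contact_force: [-1.0, -0.8, 0.5]
width: 60.0
```

```bash
python3 - <<'E'
from h import *
s=sense();print(s['position'],s['contact_force'],s['width'])
u=w2px('side',s['position']).astype(int);print(u)
snap('side','s4',(u[0]-70,u[1]-50,u[0]+70,u[1]+55),5)
E
```

```text
[459.38970728 129.61297462  28.84585567] [-0.98940699 -0.81715895  0.47963347] 59.99401156797973
[394 229]
```

View pics/s4.png

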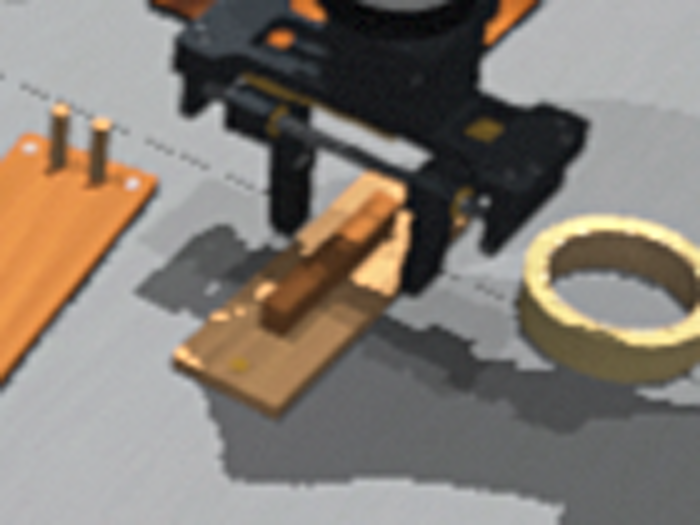

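It tipped the right way: the rib is on top and the blade is flat or nearly so, with corners at (180,360) and (278,412). I'll open and rise clear so it's let go.

Request:
jog_arm(steps=[0, 0, 0, 0, 0.7, 0, 0, 0, 0, 1, 0, 0, 1, 0, 1, 0, 0, 2, 0, 1, 0, 0, 4, 0, 1, -4, 0, 5, 0, 1, -5, 0, 5, 0, 1, 0, 0, 0, 0, 1, 0, 0, 0, 0, 1])

```text
t: 11.92
position: [377.7, 129.6, 192.4]
tcp_rot: [1.0, -0.016, 0.001, 0.0]
contact_force: [-0.2, 0.5, 0.1]
width: 88.1
```

```bash
python3 - <<'E'
from h import *
s=sense();print(s['position'],s['contact_force'],s['width'])
u=w2px('top',[450,130,10]).astype(int);s_=w2px('side',[450,130,10]).astype(int);print(u,s_)
a,b=capture('top')[:,:,::-1],capture('side')[:,:,::-1]
f=lambda im,c:cv2.resize(im[c[1]-40:c[1]+40,c[0]-55:c[0]+55],None,fx=7,fy=7,interpolation=cv2.INTER_CUBIC)[:, :]
A=cv2.resize(a[u[1]-40:u[1]+40,u[0]-55:u[0]+55],(770,560),interpolation=cv2.INTER_CUBIC)
B=cv2.resize(b[s_[1]-50:s_[1]+50,s_[0]-55:s_[0]+55],(330,300),interpolation=cv2.INTER_CUBIC)
cv2.imwrite('pics/t5.png',A);cv2.imwrite('pics/s5_full.png',b)
cv2.imwrite('pics/t5_full.png',a)
# compose: top (left, x5) and side (right, x3)
A=cv2.resize(a[u[1]-45:u[1]+45,u[0]-55:u[0]+45],(500,450),interpolation=cv2.INTER_CUBIC)
B=cv2.resize(b[s_[1]-75:s_[1]+75,s_[0]-50:s_[0]+50],(300,450),interpolation=cv2.INTER_CUBIC)
cv2.imwrite('pics/c5.png',np.hstack([A,B]))
E
```

```text
[377.74119905 129.55856014 192.44698816] [-0.23797057  0.54531194  0.05191499] 88.10872969956405
[376 300] [396 236]
```

View pics/c5.png

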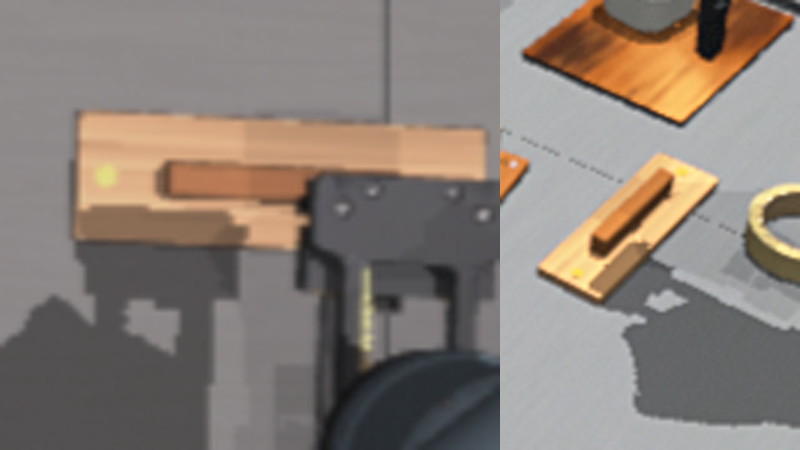

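The straightedge lies flat, rib up, gripper clear. In the left (top) panel its far edge runs from (77,111) to (486,128) and its near-left corner is at (75,240).

```bash
python3 - <<'E'
from h import *
A=lambda x,y:(376-55+(x+.5)/5-.5,300-45+(y+.5)/5-.5)
a,b,c=[px2w('top',A(*p),10)[:2] for p in((77,111),(486,128),(75,240))]
d=(b-a)/np.linalg.norm(b-a);n=np.array([d[1],-d[0]])
print(a,b,c,np.linalg.norm(b-a),np.linalg.norm(c-a),'yaw',np.degrees(np.arctan2(d[0],-d[1])))
print('centre',((b+c)/2).round(1),((a+b)/2+30*n).round(1),n)
r=px2w('top',A(170,163),30),px2w('top',A(168,198),30);print('rib left end',r)
E
```

```text
[503.33434302 224.17790383] [498.71517674  33.22918811] [443.68401312 224.37046989] 191.00457777816504 59.65064072752263 yaw -1.3857497040023188
centre [471.2 128.8] [471.  129.4] [-0.99970754  0.02418354]
rib left end (array([479.66788652, 182.59614962,  30.        ]), array([463.75672218, 183.37381188,  30.        ]))
```

Request:
jog_arm(steps=[4.5, 0, 0, 0, 0, 4.8, -0.1, -3, 0, -0.1, 0, 0, -5, 0, -0.1, 0, 0, -5, 0, -0.1, 0, 0, -3, 0, -0.1, 0, 0, -1.5, 0, -0.1, 0, 0, 0, 0, -0.1])

```text
t: 12.9
position: [469.6, 128.8, 16.1]
tcp_rot: [1.0, -0.016, -0.001, 0.0]
contact_force: [-0.6, 0.1, -0.5]
width: 39.7
```

Request:
jog_arm(steps=[0.1, 0, -0.25, 0, -0.1, 0, 0, 0, 0, -0.5, 0, 0, 0, 0, -1, 0, 0, 0, 0, -1, 0, 0, 0, 0, -1])

```text
t: 13.52
position: [471.3, 128.8, 15.2]
tcp_rot: [1.0, -0.016, 0.0, 0.0]
contact_force: [-2.0, -0.8, 6.7]
width: 15.6
```

Request:
jog_arm(steps=[0, 0, 1, 0, -1, 0, 0, 2.5, 0, -1, 0, -2.5, 0, 0, -1, -0.3, -4.5, 0, 0, -1, -0.3, -5, 0, 0, -1, -0.3, -5, 0, 0, -1, 0, -5, 0, 0, -1, 0, -2.5, 0, 0, -1, 0, -1.4, 0, 0, -1, 0, 0, -1.5, 0, -1, 0, 0, 0, 0, -1])

```text
t: 14.9
position: [461.3, -128.3, 33.6]
tcp_rot: [1.0, -0.015, -0.001, -0.001]
contact_force: [-1.1, 0.7, 0.1]
width: 15.3
```

```bash
python3 - <<'E'
from h import *
s=sense();print(s['position'],s['contact_force'],s['width'])
u=w2px('top',[480,-130,10]).astype(int);v=w2px('side',[480,-130,10]).astype(int);print(u,v)
a,b=capture('top')[:,:,::-1],capture('side')[:,:,::-1]
A=cv2.resize(a[u[1]-45:u[1]+45,u[0]-58:u[0]+58],(580,450),interpolation=cv2.INTER_CUBIC)
B=cv2.resize(b[v[1]-60:v[1]+60,v[0]-58:v[0]+58],(435,450),interpolation=cv2.INTER_CUBIC)
cv2.imwrite('pics/c6.png',np.vstack([cv2.resize(A,(464,360)),cv2.resize(b[v[1]-30:v[1]+30,v[0]-58:v[0]+58],(464,240),interpolation=cv2.INTER_CUBIC)]))
E
```

```text
[ 461.33076784 -128.3338297    33.582119  ] [-1.08970942  0.74381529  0.09128672] 15.299225834643172
[487 289] [432 184]
```

View pics/c6.png

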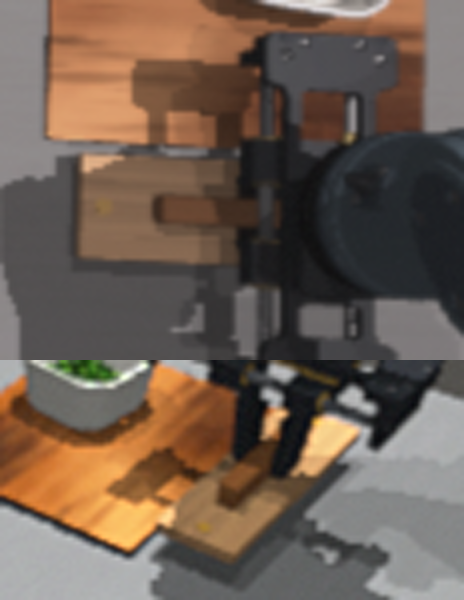

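The blade is held level, rib up: its left-far corner is at (78,153) and near-left at (78,261), with the board's near-left corner at (46,140). I'll compute the centring.

```bash
python3 - <<'E'
from h import *
A=lambda x,y:(429+(x+.5)/4-.5,244+(y+.5)/4-.5)
print(px2w('top',A(78,153),28.4),px2w('top',A(78,261),28.4),px2w('top',A(46,140),8),px2w('top',A(46,38),8))
s=sense();print(s['position'])
E
```

```text
[495.5079715  -32.34936194  28.4       ] [434.02424718 -31.69030464  28.4       ] [503.35113239 -19.61297857   8.        ] [563.19231307 -20.15582184   8.        ]
[ 461.9733718  -128.42705364   34.33575252]
```

Request:
jog_arm(steps=[0, -0.3, -0.8, 0, -1, 0, 0, -0.6, 0, -1, 0, 0, -0.3, 0, -1, 0, 0, 0, 0, -1, 0, 0, 0, 0, -1])

```text
t: 15.62
position: [462.3, -133.2, 17.8]
tcp_rot: [1.0, -0.016, 0.0, 0.0]
contact_force: [-0.6, -0.2, -0.7]
width: 15.4
```

Request:
jog_arm(steps=[0, 0.25, -0.1, 0, -1, 0, 0, -0.1, 0, -1, 0, 0, -0.1, 0, -1, 0, 0, 0, 0, -1])

```text
t: 16.12
position: [462.2, -130.6, 15.2]
tcp_rot: [1.0, -0.016, 0.0, 0.0]
contact_force: [-2.8, 0.9, 8.4]
width: 15.6
```

Request:
jog_arm(steps=[0, 0, 0, 0, -0.55, 0, 0, 0.15, 0, -0.55, 0.3, 0, 0, 0, -0.55, 0.2, 0, 0, 0, -0.55, 0.1, 0, 0, 0, -0.55, 0, 0, 0, 0, -0.55])

```text
t: 16.88
position: [468.3, -130.7, 16.2]
tcp_rot: [1.0, -0.016, 0.0, -0.0]
contact_force: [-0.4, -0.5, -0.7]
width: 20.1
```

Request:
jog_arm(steps=[0.1, 0, 0, 0, -0.55, 0.1, 0, 0, 0, -0.55, 0, 0, 0, 0, -0.55])

```text
t: 17.25
position: [470.4, -130.6, 16.2]
tcp_rot: [1.0, -0.016, 0.0, -0.0]
contact_force: [-1.1, -0.1, 0.0]
width: 19.6
```

Request:
jog_arm(steps=[0.1, 0, 0, 0, -0.55, 0, 0, 0, 0, -0.55])

```text
t: 17.5
position: [470.5, -130.6, 16.1]
tcp_rot: [1.0, -0.016, -0.001, 0.0]
contact_force: [-2.4, -0.1, 1.3]
width: 19.9
```

Request:
jog_arm(steps=[0.1, 0, 0, 0, -0.55, 0, 0, 0, 0, -0.55])

```text
t: 17.75
position: [470.5, -130.7, 15.9]
tcp_rot: [1.0, -0.016, -0.002, 0.0]
contact_force: [-5.4, 0.6, 3.8]
width: 19.6
```

The tool stalls at x = 470.5 while the force rises, so the blade is against the board. One more nudge, then back off, open and rise clear.

Request:
jog_arm(steps=[0.1, 0, 0, 0, -0.55, 0, 0, 0, 0, -0.55, -0.5, 0, 0, 0, -0.55, 0, 0, 0.2, 0, -0.3, 0, 0, 1, 0, -0.2, 0, 0, 3, 0, -0.2, 0, 0, 5, 0, 0, -4, 4, 5, 0, 0, -3, 6, 2, 0, 0, 0, 6, 2, 0, 0, 0, 6, 0, 0, 0, 0, 0, 0, 0, 0])

```text
t: 19.25
position: [408.7, 80.3, 188.7]
tcp_rot: [1.0, -0.012, 0.002, -0.001]
contact_force: [-0.9, -1.2, -0.1]
width: 44.5
```

```bash
python3 - <<'E'
from h import *
s=sense();print(s['position'],s['contact_force'])
a,b=capture('top')[:,:,::-1],capture('side')[:,:,::-1]
A=a[200:310,430:546];B=b[125:230,340:456]
cv2.imwrite('pics/c7.png',np.hstack([cv2.resize(A,(464,440),interpolation=cv2.INTER_CUBIC),cv2.resize(B,(330,440),interpolation=cv2.INTER_CUBIC)]))
E
```

```text
[408.66544683  80.26632698 188.71508324] [-0.92904139 -1.20378143 -0.08508852]
```

View pics/c7.png

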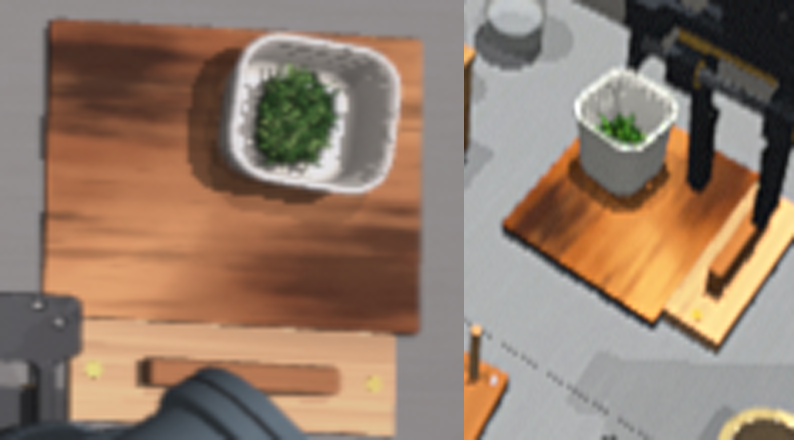

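The blade is flush, rib up, and the dish is unmoved. The arm hides the left end, so I'll move it away and take a last look at the centring.

Request:
jog_arm(steps=[0, 6, 2, 0, 0, 0, 6, 0, 0, 0, 0, 6, 0, 0, 0, 0, 6, 0, 0, 0, 0, 6, 0, 0, 0, 0, 0, 0, 0, 0])

```text
t: 20.1
position: [407.6, 378.1, 207.1]
tcp_rot: [1.0, -0.014, -0.001, -0.001]
contact_force: [-0.1, -0.3, 0.5]
width: 44.2
```

```bash
python3 - <<'E'
from h import *
a=capture('top')[:,:,::-1]
cv2.imwrite('pics/c8.png',cv2.resize(a[262:317,432:544],(784,385),interpolation=cv2.INTER_CUBIC))
E
```

```text
(no output)
```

View pics/c8.png

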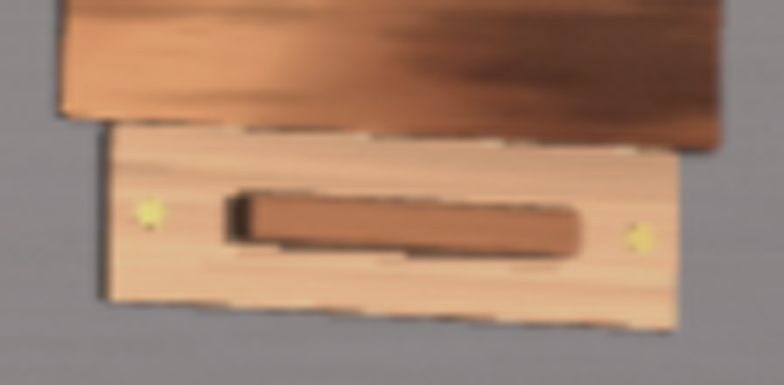

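The board's near edge spans columns 62–719 (mid 390) and the blade 109–679 (mid 394), so the straightedge is about 1 mm off centre. The edges are parallel, with no visible gap. I'm handing in.

```bash
python3 -c "
from h import *
print(job_done())"
```

```text
the job is handed in; nothing more can be done
None
```

The job is handed in at about 20 s of the 58 s allowed; it returned no verdict. The straightedge came out of the rack, went down flat with its rib on top and was let go. I then picked it up by the rib and laid it flat against the board's near long edge.

- **Setting down:** the first attempt to tip the straightedge over slid it along without tipping. I regripped it and tipped it with a quick push up and forward. A picture then showed it flat, rib up, with the gripper clear.
- **Flush fit:** while I pushed it against the board, the tool stopped at x = 470.5 mm and the contact force rose to at least 5 N. The last picture shows no visible gap, and the edges are parallel within about 0.1°.
- **Centring:** it sits about 1 mm off centre to the robot's right, which is within the measuring error.
- **Dish and look-alikes:** the dish of greens was still in its place on the board. I did not go near the yellow look-alike.
- **Forces:** none of the wrist-force readings passed about 15 N. The arm was well clear of everything when I handed in.

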